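Close the centrifuge and start the spin

TASK

The centrifuge on the bench is loaded and its lid stands open. With the fingertips, push the lid from its outside until it is fully shut - without slamming it, and without touching the inside of the lid or the loaded rotor - then press the round START key in on the front panel and let it come back out; leave the square STOP key alone. Do not grip or lift anything, do not shift the centrifuge, leave everything else on the bench as it is, and finish with the hand clear.

Things in the scene. Friction and masses are not known exactly. Their poses are not given: they have to be found in the camera images.
- centrifuge: benchtop centrifuge, 300 mm deep (its x), 230 mm wide (its y), 3.8 kg, loose on rubber feet. Origin: under its centre at bench level; -x is its front, facing the robot, +y its left as the robot sees it. In front of the lid a control panel slopes down 20 degrees, from 135 mm high at its upper edge to 101 mm at the front edge. On it, left to right: fixed dial, flat display, START key, STOP key
- lid (a joint): lid angle in rad: 0 = fully shut, flat on the deck; grows as it opens up and to the rear, at most 1.35. Stiff friction hinge: it stays where it is left, takes 2 to 5 N at its front edge to move, has no latch to overcome and stops dead at 0. The lid is a flat off-white slab, 178 mm from hinge to front edge, 206 mm wide, 20 mm thick, a round sight glass in its outer face
- lid_hinge (a point): middle of the lid's hinge axis, which runs along the centrifuge's y at the rear of the lid, in the plane of its under face: 118 mm behind the centrifuge's origin, 142.5 mm up. At joint value q the lid runs from here along (-cos q, 0, sin q) in the centrifuge's frame; its outer face lies 20 mm off along (sin q, 0, cos q)
- lid_front_top (a point): point on the outer (upper) face of the lid, on its middle line, 160 mm from the hinge axis and 18 mm from the front edge: the grey strip where fingertips push. It moves with the lid
- deck (a point): middle of the bowl's mouth, level with the flat deck round it: 31 mm behind the centrifuge's origin, 140 mm above the bench. The deck reaches from 56 mm in front of the centrifuge's origin to the rear
- lid_liner: the inside of the lid: a dark steel disc 156 mm across under the lid and the small latch tongue at its front. Not to be touched. Origin: on the hinge axis
- rotor: six-place angle rotor 144 mm across with capped tubes, in the bowl below the deck, 31 mm behind the centrifuge's origin. Not to be touched. Origin: under its hub, 66 mm above the bench
- start_key (a joint): travel of the round START key in m: 0 = out, 0.004 = fully in, moving into the panel along its face normal. Spring: 1.4 N to start it, 4.6 N fully in; it comes back out when let go. Pressing straight down works too
- start_key_top (a point): middle of the top of the START key: round, 23 mm across, light grey, standing 9 mm out of the panel; 31 mm right of the panel's middle, 110 mm in front of the centrifuge's origin, 125 mm above the bench; the key's normal leans 20 degrees from vertical towards the front
- stop_key (a joint): travel of the square STOP key in m: 0 = out, 0.004 = fully in, same spring. Not to be pressed
- stop_key_top (a point): middle of the top of the STOP key: square, 21 mm, light grey, standing 9 mm out of the panel, 54 mm to the right of the START key
- tube_rack: white plastic tube rack 190 x 60 x 80 mm holding capped sample tubes (110 mm high over the caps), standing to the left of the centrifuge; origin under its centre. Bystander.
- specimen_cup: screw-lid specimen cup, 69 mm across, 66 mm high, standing to the left of the centrifuge's front; origin under its centre. Bystander.
- timer: flat rounded bench timer 62 x 70 x 22 mm, lying to the right of the centrifuge's front; origin under its centre. Bystander.
- stain_bottle: amber glass bottle 56 mm across, 130 mm high, to the right of the centrifuge; origin under its centre. Bystander.
- reagent_jar: white jar 58 mm across, 80 mm high, to the right of the centrifuge; origin under its centre. Bystander.

How it is judged:
On the way, in this order (a step that is already met when the one before it is completed fails the run):
1. the lid is fully shut (value of joint lid below 0.025 rad), for 0.2 s.
2. the START key is pressed in with the lid shut (value of joint start_key above 0.0028 m and value of joint lid below 0.025 rad), for 0.05 s.
At the end, for the whole second after the job is handed in: Lid shut (within 0.025 rad, 4 mm at its front edge); START key pressed at least 2.8 mm in after that and out again; STOP key out; centrifuge level, at rest, within 15 mm of where it was; every other thing upright within 30 mm of where it was (value of joint lid below 0.025 rad and value of joint each of start_key, stop_key below 0.001 m and distance of centrifuge from where it was at the start of the episode below 0.015 m and linear speed of centrifuge below 0.01 m/s and angle between centrifuge's own z axis and vertical below 0.03 rad and distance of each of tube_rack, specimen_cup, timer, stain_bottle, reagent_jar from where it was at the start of the episode below 0.03 m and angle between each of tube_rack, specimen_cup, timer, stain_bottle, reagent_jar's own z axis and vertical below 0.1 rad); the robot touches nothing.
It fails at once if the lid is slammed (moves shut faster than 2.5 rad/s) (velocity of joint lid below -2.5 rad/s).
It fails at once if the inside of the lid (as in gripping it by its edge), the rotor or its tubes are touched (contact force between any of the fingers, the arm and lid_liner above 0.5 N or contact force between any of the fingers, the arm and rotor above 0.5 N).
It fails at once if the STOP key is pressed, or START while the lid is open (value of joint stop_key above 0.0015 m or (value of joint start_key above 0.002 m and value of joint lid above 0.05 rad)).
It fails at once if the centrifuge is shifted by more than 15 mm, lifted or tipped (distance of centrifuge from where it was at the start of the episode above 0.015 m or angle between centrifuge's own z axis and vertical above 0.05 rad).
It fails at once if another thing on the bench is lifted, carried, knocked over or pushed more than 30 mm away (distance of any of tube_rack, specimen_cup, timer, stain_bottle, reagent_jar from where it was at the start of the episode above 0.03 m or angle between any of tube_rack, specimen_cup, timer, stain_bottle, reagent_jar's own z axis and vertical above 0.3 rad or height (world z) of any of tube_rack, specimen_cup, timer, stain_bottle, reagent_jar above 0.012 m).
It also fails if it takes over 45 s, if anything falls off the work surface, if the arm or the gripper's body presses on something with over 40 N, if the wrist force passes 120 N, or if a joint passes its speed limit or range.

ROBOT

A 6-joint arm with a two-finger parallel gripper is mounted at the origin on the work surface. World frame = base frame: x ahead of the robot, y to its left, z up, the work surface at z = 0. Lengths are in m, angles in rad, forces in N, time in s.
With the tool pointing down it reaches from about 0.25 to 0.775 m from the base axis. Payload 4 kg.
Tool frame: the origin (TCP) lies at the very end of the fingers, on their centre line; the grasp point (between the pads) lies 19 mm behind it; z points along the fingers, y is the line along which they close (so a half turn about z gives the same grasp; the last joint's range is limited). The gripper opens to 94 mm and grips with 3 to 60 N. Pads are 16 mm wide; open, the fingers measure 119 mm over their backs; the gripper's body (75 mm by 177 mm) begins 78 mm behind the grasp point.
Start: joints at [-1.416, 0.087, 1.371, -0, 1.684, -0.103], TCP at [0.14, -0.532, 0.206] pointing down, gripper open.
Joint ranges: [-3.1, 3.1], [-0.76, 2.03], [0.27, 2.55], [-1.08, 4.22], [0.17, 2.65], [-2.57, 2.57]. Speed limits (rad/s): [2.79, 2.79, 3.14, 3.14, 3.14, 3.14].

INTERFACE

Orientations are given as [roll, pitch, yaw] about the fixed x, y, z axes, in that order (R = Rz(yaw) Ry(pitch) Rx(roll)).
In Python, from bench import robot, snapshot, finder gives the robot as it stands.
- The arm moves only by the tool drive_tool, never from a script. Its argument "deltas" is text: rows parted by semicolons, each of 7 numbers parted by spaces: the shift along the tool's x, y, z each as a share of 100 mm, from -1 to 1, then the turn, a rotation vector about the tool's x, y, z each as a share of 90 degrees, from -1 to 1, then the finger opening in mm, from 0 to 94. In form: tx ty tz rx ry rz gripper; .... A call has 1 to 5 rows; each row is the pose to reach, as a shift and turn from the pose commanded when the call began, along the tool's axes at that moment; what a row does not reach only later rows make up. A row lasts 1/10 s, in which the tool goes at most 50 mm and 8.59 degrees, less where a joint would pass 70% of its speed; a pose out of reach is approached as far as the arm can. A call with a number of a shift or a turn outside -1 to 1 is refused whole. A call with a gripper value outside its range is refused whole. The fingers move at their own pace and stop on an object; the grip force is fixed at half the most. Time passes only in rows, so rows that repeat a pose let the fingers close. It gives the time, the measured TCP pose, the force, the opening and the grip force at its end, in the units of the state.
- robot.get_obs(): the state, without advancing time (a new reading comes with each control period).
- snapshot(name): name is "scene" or "top" or "wrist"; returns a dict with "img" (480x640x3 uint8, red, green, blue), "fx", "fy", "cx", "cy" (pixels), "D" ([k1, k2, p1, p2, k3] as OpenCV has them; the pictures are not rectified), "T" (4x4, takes a point from camera to world coordinates); the wrist camera has in their place "hand_eye" (4x4, takes a point from camera to tool coordinates, whose origin is the TCP and whose axes are the flange's). Camera axes: x right, y up, looking along -z (the intrinsics and any distortion apply to the point x, -y, -z); pixel columns grow to the right and rows downward; lengths in m; the calibration is good to about 2 mm. A picture is of the moment at which its call begins: read the wrist's pose just before it. There is no depth.
- robot.close_job(): hands the job in; it is judged then, once.
Trained networks look in the newest picture that a camera, given by its name, has taken for a name from the list of things; names that differ only in an ending like _2 or _b are one class to them, and where a whole thing is asked for, a point or a joint stands for the part that bears it (a point fixed in the world has none). Each returns a list of dicts, best first, with "confidence" (0 to 1); they miss things now and then, are a little off and sometimes report something else, mostly with a low value. They report only what shows in the picture. A call takes as long as a camera call.
- finder.look_for(camera, thing): "xy" ([column, row] in pixels, amid what is visible of it).
- finder.masks_of(camera, thing): "region" (480x640 bool, what is visible of it) and "xy" ([column, row] in pixels, amid what is visible of it).
- finder.landmark_of(camera, thing): "xy" ([column, row] in pixels: a listed point, or the origin of a listed thing).
The state is a dict: "time": time; "joint_positions": joint angles; "qvel": joint speeds; "joint_torque": joint torques, N m; "tool_pos": TCP position; "ee_rot": TCP orientation; "wrist_force": force on the tool from outside, world axes, zero at the start; "wrist_torque": the same for the moment, N m; "width": finger opening in m; "finger_force": force on a finger pad.
Only numpy, scipy, OpenCV 4.12 (cv2) and the standard library are available. Lean on these libraries where they do the work, as an engineer would, in place of code of your own. Each camera call takes 0.05 s, during which the arm holds its last target. There are 200 camera calls.

## Working session

There is one attempt and no reset: what is moved stays moved. The work goes in short steps, Python scripts to look and compute and a tool call to move; the robot and the scene stay as the last step left them, time stands still between calls to the robot, and variables do not carry over. Pictures are saved under pics/ and viewed, at most 10 in all, crops included, and the job is handed in when it is done.

Besides the shell and the picture viewer there is one more tool, called after "Request:" as name(argument=value, ...), one argument or row to a line, values as JSON. drive_tool: Moves the arm, as the interface text tells. Shift numbers are shares of 100 mm and turn numbers shares of 90 degrees, none past 1 either way. Its arguments: {"type":"object","properties":{"deltas":{"type":"string"}},"required":["deltas"]}

```bash
mkdir -p pics; cat > h.py <<'E'
import numpy as np, cv2
from bench import robot, snapshot, finder
from scipy.spatial.transform import Rotation as R
def save(s,n): cv2.imwrite(f'pics/{n}.png', s['img'][:,:,::-1])
def ray(s,uv,T=None):
    K=np.array([[s['fx'],0,s['cx']],[0,s['fy'],s['cy']],[0,0,1.]])
    p=cv2.undistortPoints(np.array([[uv]],float),K,np.array(s['D'],float))[0,0]
    T=s['T'] if T is None else T; T=np.array(T)
    return T[:3,3], T[:3,:3]@np.array([p[0],-p[1],-1.])
def proj(s,P,T=None):
    K=np.array([[s['fx'],0,s['cx']],[0,s['fy'],s['cy']],[0,0,1.]])
    T=np.array(s['T'] if T is None else T)
    q=(np.atleast_2d(P)-T[:3,3])@T[:3,:3]; q=q*[1,-1,-1]
    return cv2.projectPoints(q.reshape(-1,1,3),np.zeros(3),np.zeros(3),K,np.array(s['D'],float))[0][:,0]
def atz(s,uv,z,T=None):
    o,d=ray(s,uv,T); return o+d*(z-o[2])/d[2]
E
python3 - <<'E'
from h import *
for c in ('scene','top'):
    s=snapshot(c); save(s,c+'0'); print(c,np.round(s['T'],3).tolist())
    for t in ('start_key_top','stop_key_top','lid_hinge','lid_front_top','deck','centrifuge','rotor','tube_rack','specimen_cup','timer','stain_bottle','reagent_jar'):
        r=finder.landmark_of(c,t)
        if r: print(c,t,np.round(r[0]['xy'],1),round(r[0]['confidence'],2))
print(robot.get_obs())
E
```

```text
scene [[0.246, -0.723, 0.645, 1.176], [0.969, 0.172, -0.176, -0.153], [0.016, 0.668, 0.744, 0.818], [0.0, 0.0, 0.0, 1.0]]
scene start_key_top [328.2 209.2] 0.43
scene stop_key_top [305.1 217.4] 0.39
scene lid_hinge [400.6 284.8] 0.85
scene lid_front_top [402.2 205.6] 0.9
scene tube_rack [452.9 282. ] 0.78
scene specimen_cup [305.  214.4] 0.2
scene timer [263.8 257.6] 0.84
scene stain_bottle [280.2 311.7] 0.96
scene reagent_jar [293.4 344.2] 0.87
top [[-0.192, 0.961, -0.201, 0.436], [-0.981, -0.189, 0.037, 0.041], [-0.002, 0.204, 0.979, 0.899], [0.0, 0.0, 0.0, 1.0]]
top start_key_top [303.1 309.7] 0.55
top stop_key_top [327.7 297.1] 0.49
top lid_hinge [239.8 178.7] 0.78
top lid_front_top [232.5 167.2] 0.93
top deck [172.7 262.4] 0.49
top centrifuge [266.6 262.3] 0.66
top rotor [262.6 245.5] 0.62
top tube_rack [174.7 265.4] 0.76
top specimen_cup [206.4 368.4] 0.7
top timer [382.9 302. ] 0.85
top stain_bottle [358.1 232.7] 0.87
top reagent_jar [344.5 196.5] 0.74
{'time': 1.3, 'joint_positions': array([-1.41611228e+00,  8.71988099e-02,  1.37064494e+00, -1.74617596e-05,
        1.68357160e+00, -1.03075029e-01]), 'qvel': array([-0.00078418, -0.00091564,  0.0005948 , -0.00075122, -0.00085798,
       -0.00081035]), 'joint_torque': array([ 2.03141917e-04, -3.40046024e+01, -3.02590370e+01,  7.17533310e-02,
        2.38637533e-02, -3.05595404e-05]), 'tool_pos': array([ 0.1402134 , -0.53187818,  0.2055345 ]), 'ee_rot': array([3.14141808e+00, 3.55014312e-05, 2.57757104e-01]), 'wrist_force': array([-0.14253486, -0.09852231, -0.78839167]), 'wrist_torque': array([ 0.02300159,  0.02611146, -0.00907049]), 'finger_force': 0.0, 'width': 0.09403258087395466}
```

View pics/top0.png

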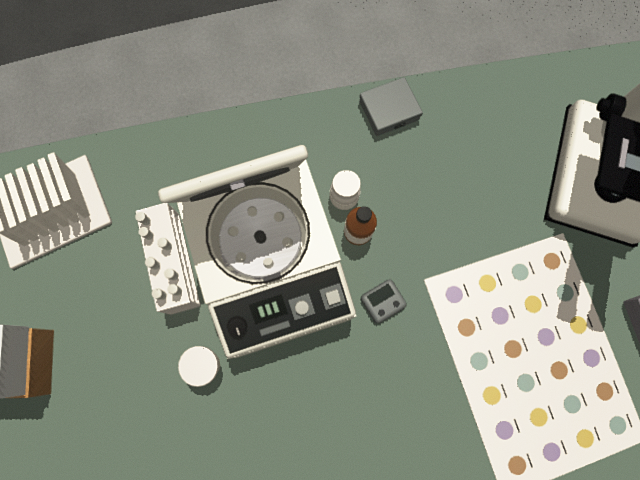

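View pics/scene0.png

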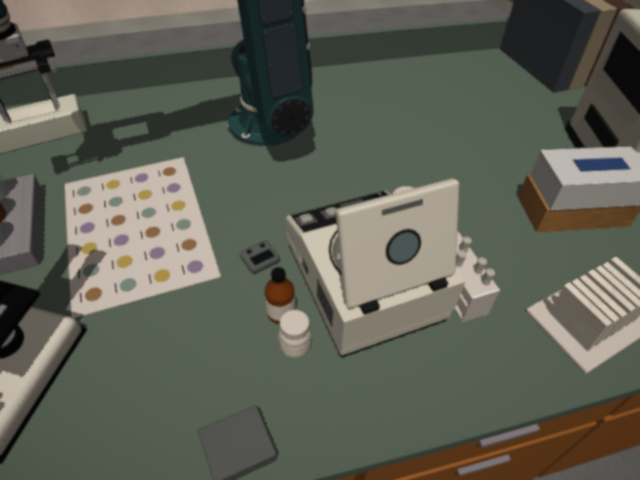

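```bash
cat > fit.py <<'E'
from h import *
from scipy.optimize import least_squares
top=snapshot('top'); sc=snapshot('scene')
def lidp(d,y,n,q): return [.118-d*np.cos(q)+n*np.sin(q), y, .1425+d*np.sin(q)+n*np.cos(q)]
def W(p,P): 
    c,s=np.cos(p[2]),np.sin(p[2]); P=np.array(P)
    return np.array([p[0]+c*P[0]-s*P[1], p[1]+s*P[0]+c*P[1], P[2]])
obs=[(top,[-.110,-.031,.125],(302.5,308.5)),(top,[-.110,-.085,.125],(333,296.5)),(top,[-.15,.115,.101],(228,356)),(top,[-.15,-.115,.101],(354,317)),
 (sc,[-.110,-.031,.125],(328.2,210)),(sc,[-.110,-.085,.125],(305.5,217.5)),
 (sc,('l',.160,0,.02),(402.5,206.5)),(sc,('l',.178,-.103,.02),(339.5,212)),(sc,('l',.178,.103,.02),(458,182))]
def res(p):
    return np.concatenate([proj(s,W(p,lidp(*P[1:],p[3]) if P[0]=='l' else P))[0]-uv for s,P,uv in obs])
f=least_squares(res,[.5,.1,-.2,1.3],loss='soft_l1',f_scale=2.)
if __name__=='__main__':
    p=f.x; print(np.round(p,4)); print(np.round(res(p).reshape(-1,2),1).tolist())
    print('start',W(p,[-.110,-.031,.125]),'lidft',W(p,lidp(.16,0,.02,p[3])),'edge',W(p,lidp(.178,0,.02,p[3])), 'hinge',W(p,[.118,0,.1425]))
    for t,z,uv in (('bottle',.13,(364,214)),('jar',.08,(347,184)),('cup',.066,(198,366)),('rack',.11,(160,265)),('timer',.022,(384,301))): print(t,np.round(atz(top,uv,z),3))
E
python3 fit.py
```

```text
[0.6082 0.0968 0.1219 1.2431]
[[-0.6, -1.6], [0.2, 0.1], [-2.1, 2.2], [3.1, -1.9], [2.0, -0.7], [-0.7, -1.6], [-0.9, 0.3], [-1.7, 1.0], [2.2, -1.5]]
start [0.50276404 0.05260574 0.125     ] lidft [0.69298075 0.10714984 0.30042337] edge [0.68723041 0.1064451  0.31746558] hinge [0.7252998  0.11111073 0.1425    ]
bottle [ 0.636 -0.08   0.13 ]
jar [ 0.71  -0.069  0.08 ]
cup [0.442 0.249 0.066]
rack [0.62  0.278 0.11 ]
timer [ 0.493 -0.098  0.022]
```

Top view: START is at (302,308), STOP at (333,297), and the lid stands open along (160–305,150–195). Scene view: the lid's grey strip is at (402,207) and its front corners are at (339,212) and (458,182). The fit gives the centrifuge at (0.608, 0.097), yaw 0.122, lid at 1.24 rad. I'll close the fingers, align the yaw, rise, and come round behind the lid from the right.

Request:
drive_tool(
  deltas="0 0 -0.4 0 0 0.0866 0; 0 0 -0.8 0 0 0.0866 0; 0 0 -0.8 0 0 0.0866 0",
)

```text
time: 1.7
tool_pos: [0.1406, -0.534, 0.2926]
ee_rot: [3.129, -0.0, 0.122]
wrist_force: [-0.4, -0.2, 0.6]
width: 0.0733
finger_force: 0.0
```

Request:
drive_tool(
  deltas="0.33 -0.33 0 0 0 0 0; 0.66 -0.66 0 0 0 0 0; 1 -1 0 0 0 0 0",
)

```text
time: 2.0
tool_pos: [0.2278, -0.4192, 0.2846]
ee_rot: [-3.141, 0.0, 0.12]
wrist_force: [0.9, -0.6, 0.5]
width: 0.0493
finger_force: 0.0
```

Request:
drive_tool(
  deltas="0.33 -0.33 0 0 0 0 0; 0.66 -0.66 0 0 0 0 0; 1 -1 0 0 0 0 0",
)

```text
time: 2.3
tool_pos: [0.3151, -0.3074, 0.2849]
ee_rot: [-3.142, 0.0, 0.121]
wrist_force: [0.6, -0.4, 0.3]
width: 0.0255
finger_force: 0.0
```

Request:
drive_tool(
  deltas="0.33 -0.2 0 0 0 0 0; 0.66 -0.4 0 0 0 0 0; 1 -0.6 0 0 0 0 0",
)

```text
time: 2.6
tool_pos: [0.4073, -0.2359, 0.2851]
ee_rot: [3.141, 0.0, 0.122]
wrist_force: [0.3, -1.6, -0.5]
width: 0.002
finger_force: 0.0
```

Request:
drive_tool(
  deltas="0.4 0 0 0 0 0 0; 0.8 0 0 0 0 0 0; 1 0 0 0 0 0 0",
)

```text
time: 2.9
tool_pos: [0.5079, -0.224, 0.2839]
ee_rot: [-3.14, 0.001, 0.124]
wrist_force: [0.3, -0.2, 0.3]
width: 0.0002
finger_force: 0.0
```

Request:
drive_tool(
  deltas="0.4 0 0 0 0 0 0; 0.8 0 0 0 0 0 0; 1 0 0 0 0 0 0",
)

```text
time: 3.2
tool_pos: [0.6071, -0.2121, 0.2832]
ee_rot: [-3.14, 0.002, 0.124]
wrist_force: [-0.4, 0.2, -0.6]
width: 0.0001
finger_force: 0.0
```

Request:
drive_tool(
  deltas="0.4 -0.3 0 0 0 0 0; 0.8 -0.6 0 0 0 0 0; 1 -1 0 0 0 0 0",
)

```text
time: 3.5
tool_pos: [0.694, -0.1011, 0.2821]
ee_rot: [-3.141, 0.003, 0.121]
wrist_force: [-0.1, 0.5, -0.7]
width: 0.0003
finger_force: 0.0
```

Request:
drive_tool(
  deltas="0.33 0 0 0 0 0 0; 0.66 0 0 0 0 0 0; 0.66 0 0 0 0 0 0; 0.66 0 0 0 0 0 0",
)

```text
time: 3.9
tool_pos: [0.7577, -0.0935, 0.2821]
ee_rot: [-3.14, 0.005, 0.122]
wrist_force: [-0.5, -0.4, 1.2]
width: 0.0003
finger_force: 0.0
```

Request:
drive_tool(
  deltas="0 -0.4 0 0 0 0 0; 0 -0.8 0 0 0 0 0; 0 -1 0 0 0 0 0",
)

```text
time: 4.2
tool_pos: [0.7438, 0.0079, 0.2884]
ee_rot: [-3.141, -0.003, 0.124]
wrist_force: [-0.3, -1.0, 0.4]
width: 0.0007
finger_force: 0.0
```

Request:
drive_tool(
  deltas="0 -0.4 0 0 0 0 0; 0 -0.8 0 0 0 0 0; 0 -1 0 0 0 0 0; 0 -1 0 0 0 0 0",
)

```text
time: 4.6
tool_pos: [0.7324, 0.107, 0.287]
ee_rot: [3.141, -0.002, 0.125]
wrist_force: [0.4, 0.5, -0.1]
width: 0.0002
finger_force: 0.0
```

```bash
python3 - <<'E'
from h import *
a=snapshot('scene')['img'];b=snapshot('top')['img']
cv2.imwrite('pics/c1.png',np.hstack([a[80:400,230:530],b[60:380,100:420]])[:,:,::-1])
E
```

```text
(no output)
```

View pics/c1.png

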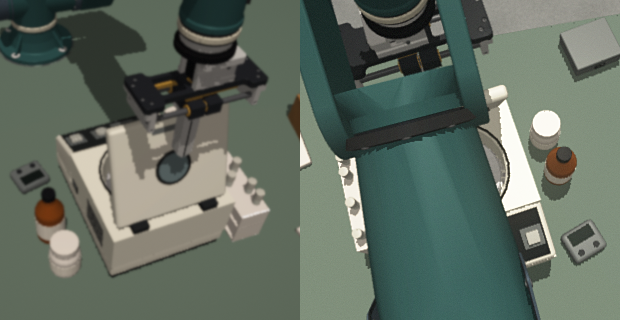

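The crop shows the closed fingers behind the lid's outer face, near its middle line at about (185,150), with everything else undisturbed. Next I'll compute the closing arc.

```bash
python3 - <<'E'
import numpy as np
d=.15; x0,z0=.125,.2855
for q in [1.243,1.15,1.05,.95,.85, .75,.65,.55,.45,.35, .27,.2,.14,.08,.04,0]:
    x=.126-d*np.cos(q)+.02*np.sin(q); z=.1425+d*np.sin(q)+.02*np.cos(q)
    print(q,'tx %.3f tz %.3f'%((x-x0)*10,(z0-z)*10), 'abs %.4f %.4f'%(x,z))
E
```

```text
1.243 tx -0.284 tz -0.055 abs 0.0966 0.2910
1.15 tx -0.420 tz -0.021 abs 0.0830 0.2876
1.05 tx -0.563 tz 0.029 abs 0.0687 0.2826
0.95 tx -0.700 tz 0.094 abs 0.0550 0.2761
0.85 tx -0.830 tz 0.171 abs 0.0420 0.2684
0.75 tx -0.951 tz 0.261 abs 0.0299 0.2594
0.65 tx -1.063 tz 0.363 abs 0.0187 0.2492
0.55 tx -1.164 tz 0.475 abs 0.0086 0.2380
0.45 tx -1.254 tz 0.597 abs -0.0004 0.2258
0.35 tx -1.330 tz 0.728 abs -0.0080 0.2127
0.27 tx -1.382 tz 0.837 abs -0.0132 0.2018
0.2 tx -1.420 tz 0.936 abs -0.0170 0.1919
0.14 tx -1.447 tz 1.023 abs -0.0197 0.1832
0.08 tx -1.469 tz 1.111 abs -0.0219 0.1744
0.04 tx -1.481 tz 1.170 abs -0.0231 0.1685
0 tx -1.490 tz 1.230 abs -0.0240 0.1625
```

Request:
drive_tool(
  deltas="-0.14 0 -0.03 0 0 0 0; -0.25 0 -0.05 0 0 0 0; -0.34 0 -0.04 0 0 0 0; -0.42 0 -0.02 0 0 0 0; -0.49 0 0 0 0 0 0",
)

```text
time: 5.2
tool_pos: [0.6864, 0.0959, 0.2859]
ee_rot: [3.14, -0.005, 0.118]
wrist_force: [4.1, 0.7, -1.1]
width: 0.0004
finger_force: 1.8
```

Request:
drive_tool(
  deltas="-0.07 0 0.03 0 0 0 0; -0.21 0 0.09 0 0 0 0; -0.34 0 0.17 0 0 0 0; -0.46 0 0.26 0 0 0 0",
)

```text
time: 5.6
tool_pos: [0.6405, 0.0902, 0.2605]
ee_rot: [3.14, -0.006, 0.118]
wrist_force: [3.2, 0.3, 1.4]
width: 0.0007
finger_force: 1.6
```

```bash
python3 - <<'E'
from h import *
a=snapshot('scene')['img']
cv2.imwrite('pics/c2.png',a[80:400,230:530,::-1])
E
```

```text
(no output)
```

View pics/c2.png

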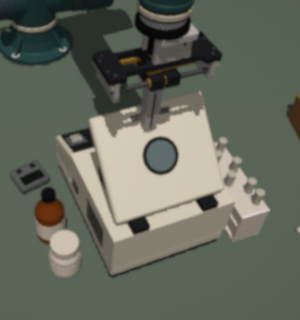

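The lid is about half closed and follows the fingers, which sit on its outer face near the strip at (150,125). Continuing the arc.

Request:
drive_tool(
  deltas="-0.11 0 0.1 0 0 0 0; -0.21 0 0.21 0 0 0 0; -0.3 0 0.34 0 0 0 0; -0.38 0 0.47 0 0 0 0; -0.43 0 0.58 0 0 0 0",
)

```text
time: 6.15
tool_pos: [0.5968, 0.0853, 0.2022]
ee_rot: [3.139, -0.002, 0.118]
wrist_force: [1.1, -1.4, 2.9]
width: 0.0004
finger_force: 1.3
```

Request:
drive_tool(
  deltas="-0.04 0 0.1 0 0 0 0; -0.06 0 0.18 0 0 0 0; -0.08 0 0.25 0 0 0 0; -0.1 0 0.31 0 0 0 0; -0.1 0 0.35 0 0 0 0",
)

```text
time: 6.65
tool_pos: [0.5861, 0.0868, 0.1659]
ee_rot: [3.141, 0.001, 0.122]
wrist_force: [-1.3, -1.5, 2.0]
width: 0.0006
finger_force: 1.2
```

Request:
drive_tool(
  deltas="0 0 0.03 0 0 0 0; 0 0 0.05 0 0 0 0; 0 0 0.05 0 0 0 0",
)

```text
time: 6.95
tool_pos: [0.5859, 0.087, 0.1627]
ee_rot: [3.141, 0.0, 0.122]
wrist_force: [-3.8, -2.3, 5.4]
width: 0.0007
finger_force: 3.1
```

Request:
drive_tool(
  deltas="0 0 0.02 0 0 0 0; 0 0 0.03 0 0 0 0; 0 0 0.03 0 0 0 0",
)

```text
time: 7.25
tool_pos: [0.586, 0.087, 0.1626]
ee_rot: [3.141, -0.002, 0.122]
wrist_force: [-7.3, -3.1, 14.2]
width: 0.0002
finger_force: 7.3
```

Force climbs with no further motion at z = 0.1626, so the lid is on its stop. I'll lift, move forward, and take a closer look at START with the wrist camera.

Request:
drive_tool(
  deltas="0 0 -0.3 0 0 0 0; 0 0 -0.7 0 0 0 0; -0.4 0.12 -1 0 0 0 0; -0.86 0.24 -1 0 0 0 0; -0.86 0.24 -1 0 0 0 0",
)

```text
time: 7.75
tool_pos: [0.4999, 0.0523, 0.259]
ee_rot: [-3.141, 0.001, 0.121]
wrist_force: [-0.0, 0.6, 0.2]
width: 0.0002
finger_force: 0.0
```

```bash
cat > w.py <<'E'
from h import *
o=robot.get_obs(); s=snapshot('wrist'); save(s,'w1')
T=np.eye(4); T[:3,:3]=R.from_euler('xyz',o['ee_rot']).as_matrix(); T[:3,3]=o['tool_pos']; T=T@np.array(s['hand_eye'])
np.save('T1.npy',T); print(o['tool_pos'])
for t in ('start_key_top','stop_key_top','lid_front_top'):
    r=finder.landmark_of('wrist',t)
    for k in r[:2]: print(t,np.round(k['xy'],1),k['confidence'],atz(s,k['xy'],.1625 if 'lid' in t else .125,T))
t=snapshot('top'); save(t,'t1')
for q in ('start_key_top','stop_key_top'):
    for k in finder.landmark_of('top',q)[:1]: print(q,k['xy'],k['confidence'],atz(t,k['xy'],.125))
print('pred',proj(s,[.50276,.0526,.125],T))
E
python3 w.py
```

```text
[0.49986945 0.05229345 0.25898123]
start_key_top [324.4 231.8] 0.75 [0.50207969 0.05369424 0.125     ]
stop_key_top [390.4 235.5] 0.63 [ 0.50562509 -0.00239956  0.125     ]
lid_front_top [285.1 147.6] 0.76 [0.56688489 0.08918985 0.1625    ]
pred [[325.77547114 231.17144289]]
```

View pics/w1.png

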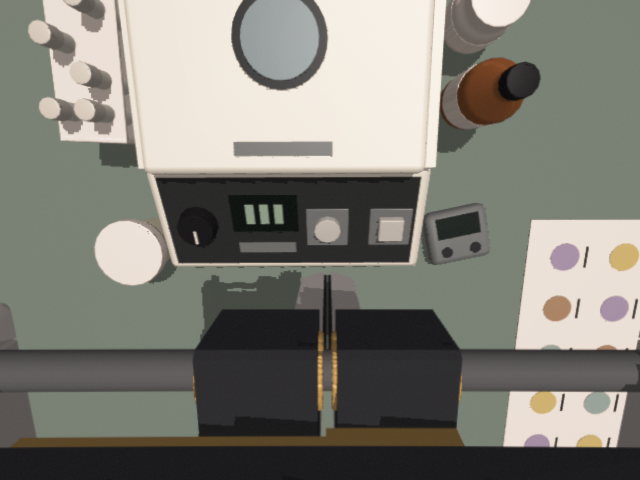

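Wrist view: the lid is flat shut with its grey strip at (283,148). START is at (327,230), within 1–2 px of the prediction, and STOP is at (390,230). Now descending over START.

Request:
drive_tool(
  deltas="0.03 0 -0 0 0 0 0; 0.03 0 0.4 0 0 0 0; 0.03 0 0.8 0 0 0 0; 0.03 0 1 0 0 0 0; 0.03 0 1 0 0 0 0",
)

```text
time: 8.6
tool_pos: [0.5048, 0.0532, 0.154]
ee_rot: [-3.14, 0.009, 0.122]
wrist_force: [0.3, -0.8, -0.3]
width: 0.0001
finger_force: 0.0
```

Request:
drive_tool(
  deltas="0 0 0.1 0 0 0 0; 0 0 0.2 0 0 0 0; 0 0 0.26 0 0 0 0; 0 0 0.28 0 0 0 0; 0 0 0.29 0 0 0 0",
)

```text
time: 9.1
tool_pos: [0.5071, 0.053, 0.1297]
ee_rot: [3.141, -0.001, 0.122]
wrist_force: [0.5, 0.3, -0.4]
width: 0.0003
finger_force: 0.0
```

Request:
drive_tool(
  deltas="-0.03 0 0 0 0 0 0; -0.03 0 0.02 0 0 0 0; -0.03 0 0.03 0 0 0 0; -0.03 0 0.04 0 0 0 0",
)

```text
time: 9.5
tool_pos: [0.5047, 0.0527, 0.1264]
ee_rot: [3.141, -0.002, 0.122]
wrist_force: [0.5, -0.0, 3.6]
width: 0.0003
finger_force: 1.7
```

Request:
drive_tool(
  deltas="0 0 0.01 0 0 0 0; 0 0 0.02 0 0 0 0; 0 0 0.03 0 0 0 0; 0 0 0.03 0 0 0 0",
)

```text
time: 9.9
tool_pos: [0.5053, 0.0528, 0.1244]
ee_rot: [3.141, -0.004, 0.122]
wrist_force: [0.5, 0.6, 7.3]
width: 0.0006
finger_force: 3.9
```

Force is 7.3 N, above the 4.6 N full-in value, so the key is bottomed. Retracting.

Request:
drive_tool(
  deltas="0 0 -0.2 0 0 0 0; 0 0 -0.6 0 0 0 0; 0 0 -1 0 0 0 0; 0 0 -1 0 0 0 0",
)

```text
time: 10.3
tool_pos: [0.5063, 0.0526, 0.2283]
ee_rot: [3.14, -0.01, 0.122]
wrist_force: [0.8, -0.8, 0.3]
width: 0.0004
finger_force: 0.0
```

Request:
drive_tool(
  deltas="-0.4 0 -0.3 0 0 0 0; -0.8 0 -0.3 0 0 0 0; -1 0 -0.3 0 0 0 0; -1 0 -0.3 0 0 0 0; -1 0 -0.3 0 0 0 0",
)

```text
time: 10.8
tool_pos: [0.4045, 0.0405, 0.2514]
ee_rot: [-3.141, 0.001, 0.122]
wrist_force: [-0.3, -0.1, 1.1]
width: 0.0005
finger_force: 0.0
```

```bash
python3 - <<'E'
from h import *
a=snapshot('scene')['img'];b=snapshot('wrist')['img']
cv2.imwrite('pics/c3.png',np.hstack([a[80:400,230:530],cv2.resize(b,(427,320))])[:,:,::-1])
o=robot.get_obs(); print(o['tool_pos'],o['wrist_force'],o['time'])
E
```

```text
[0.40509383 0.04054081 0.25141133] [0.37424885 0.69672619 0.15579111] 10.9
```

View pics/c3.png

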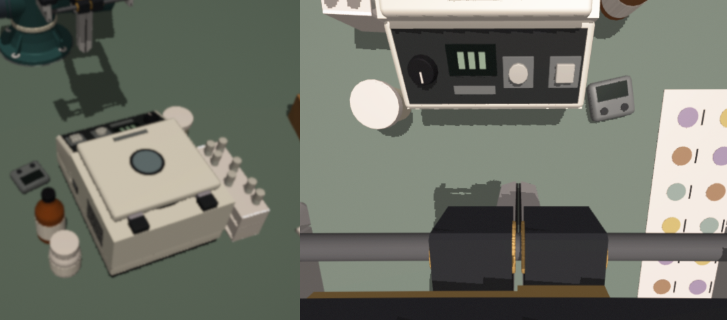

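The lid is flat shut with its glass at (147,160), and both keys are out, START at (517,73) and STOP at (565,73). The other things are in place and the hand is clear, so I'm handing in.

```bash
python3 -c "
from bench import robot
print(robot.close_job())"
```

```text
the job is handed in; nothing more can be done
None
```

I pushed the lid fully shut from its outside, pressed START to its stop and let it come back out, and handed the job in at about 11 s with the hand clear; the hand-in returned no verdict.

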